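Load the forming die and hold the punch ready

ROBOT

A 6-joint arm with a two-finger parallel gripper is mounted at the origin on the work surface; the furniture and walls round the work are solid. World frame = base frame: x ahead of the robot, y to its left, z up, the work surface at z = 0. Lengths are in mm, angles in degrees, forces in N, time in s.
With the tool pointing down it reaches from about 300 to 850 mm from the base axis. Payload 4.2 kg.
Tool frame: the origin (TCP) lies midway between the tips of the shut fingers; the grasp point (between the pads) lies 19 mm behind it; x points along the fingers, y is the direction in which the jaws open and shut, and the axes are right-handed (so a half turn about x gives the same grasp; the last joint's range is limited). The gripper opens to 91 mm and grips with 3 to 60 N. Pads are 32 mm wide; open, the fingers measure 118 mm over their backs; the gripper's body (76 mm by 178 mm) begins 60 mm behind the grasp point.
Start: joints at [-66.692, 18.312, 89.639, -0, 72.044, -1.146], TCP at [238.032, -523.435, 213.976] pointing down, gripper open.
Joint ranges: [-177.97, 177.97], [-48.28, 115.42], [12.27, 149.76], [-77.06, 257.06], [2.81, 150.46], [-146.56, 146.56]. Speed limits (degrees/s): [147.25, 147.25, 180, 180, 180, 180].

INTERFACE

Orientations are given as [roll, pitch, yaw] about the fixed x, y, z axes, in that order (R = Rz(yaw) Ry(pitch) Rx(roll)).
In Python, from workcell import * gives the robot as it stands.
- The arm moves only by the shell command python3 -m handwheel 'ROWS' [FORCE]. ROWS is a JSON object of lists of equal length, an entry for each row: "gripper": the closure, from 0 (fully open) to 1 (shut); "offset": the shift along the tool's x, y, z in mm, a list of three; "rot": the turn, a rotation vector about the tool's x, y, z in degrees, a list of three. A call has 1 to 5 rows; each row is the pose to reach, as a shift and turn from the pose commanded when the call began, along the tool's axes at that moment; what a row does not reach only later rows make up. A row lasts 1/12 s, in which the tool goes at most 41.7 mm and 7.16 degrees, less where a joint would pass 70% of its speed; a pose out of reach is approached as far as the arm can. A call with a gripper value outside its range is refused whole. The fingers move at their own pace and stop on an object; FORCE is the grip in N (left out, the last holds). Time passes only in rows, so rows that repeat a pose let the fingers close. It gives the time, the measured TCP pose, the force and the opening at its end, in the units of the state.
- state(): the state, without advancing time (a new reading comes with each control period).
- grab_frame(name): name is "side" or "top"; returns the picture (384x512x3 uint8, red, green, blue); there is no depth.
- camera_params(name): a dict with "fx", "fy", "cx", "cy" (pixels), "position" and "attitude" of the camera in the world. Camera axes: x right, y up, looking along -z (the intrinsics and any distortion apply to the point x, -y, -z); pixel columns grow to the right and rows downward; lengths in mm; the calibration is good to about 2 mm. A picture is of the moment at which its call begins. camera_params takes no time and is no camera call.
- job_done(): hands the job in, once; it reports no verdict.
The state is a dict: "time_s": time; "qpos": joint angles; "qvel": joint speeds; "effort": joint torques, N m; "ee_pos": TCP position; "ee_rot": TCP orientation; "force": force on the tool from outside, world axes, zero at the start; "torque": the same for the moment, N m; "gripper_width": finger opening in mm.
Only numpy, scipy, OpenCV 4.12 (cv2) and the standard library are available. Lean on these libraries where they do the work, as an engineer would, in place of code of your own. Each camera call takes 0.05 s, during which the arm holds its last target.

TASK

Stand the brass cup flange-down in the round nest of the steel die, flat on the bottom of the nest, and let go of it. Then draw the longer of the two punches out of the wooden rack, carry it over the pots and finish while still holding it upright, nose down, centred over the open mouth of the cup with its nose about 8 mm above the rim, still and touching nothing but the gripper. Never let the punch touch the cup, and leave the other punch and the two pots where they are.

Things in the scene. Friction and masses are not known exactly. Their poses are not given: they have to be found in the camera images.
- die: Fixed steel forming die: a 90 x 80 mm block, top face at height 34 mm, on a 116 x 90 mm foot plate (long side along its x) standing on the bench. Origin: centre of its underside; z up. In the middle of the top is a round nest 47 mm across and 8 mm deep with a 2 mm chamfer.
- nest (a point): Centre of the floor of the die's nest, 26 mm above the bench.
- rack: Fixed beech rack, a 120 x 55 x 42 mm block (long side along its x) with two round holes 20 mm across and 30 mm deep, 30 mm either side of its centre along its x. Origin: centre of its underside; z up. A punch stands nose-down in each hole; which hole has which varies.
- cup: Loose brass bezel cup, 80 g nominal: a round flange 44 mm across and 5 mm thick at the bottom, and on it a tube 28 mm outside, 22 mm inside, open at the top, 34 mm high overall. Origin: centre of the flange's underside; z along the tube, out of the mouth. It starts standing on its flange on the bench. Best grasped across the tube.
- cup_mouth (a point): Centre of the cup's open mouth, level with the rim, 34 mm above the cup's origin.
- long_punch: Loose round steel punch, 18 mm across and 125 mm long, 120 g nominal, tapering over its lowest 10 mm to a flat nose 13 mm across; it stands nose-down in the rack and its upper 95 mm stick out. Origin: centre of the nose face; z along the punch from the nose to the top, up at the start.
- short_punch: The other punch, alike but 90 mm long, sticking 60 mm out of the rack. Origin: centre of its nose face. Bystander.
- long_punch_top (a point): Centre of the long punch's flat top end, 125 mm from the nose.
- tall_pot: Bystander: loose screw-top pot 56 mm across and 70 mm high, between die and rack. Origin: centre of its underside.
- small_pot: Bystander: loose screw-top pot 49 mm across and 52 mm high, between die and rack. Origin: centre of its underside.
There are look-alikes about, which are no part of the job. What is shaped like the cup but green is not meant.

How it is judged:
By the outcome, as a careful person would: the job done as asked, in the order asked, and still so for the second after the job is handed in, while the arm keeps its last pose, push and grip.
It also fails if it takes over 61 s, if anything falls off the work surface, if the arm or the gripper's body presses on something with over 40 N, if the wrist force passes 120 N, or if a joint passes its speed limit or range.

## Working session

There is one attempt and no reset: what is moved stays moved. The work goes in short steps, Python scripts to look and compute and a shell command to move; the robot and the scene stay as the last step left them, time stands still between calls to the robot, and variables do not carry over. Pictures are saved under pics/ and viewed, and the job is handed in when it is done.

```bash
mkdir -p pics; ls; python3 - <<'E'
from workcell import *
import cv2
print(state())
for n in("side","top"):
    print(camera_params(n)); cv2.imwrite(f"pics/{n}0.png",grab_frame(n)[:,:,::-1])
E
```

```text
pics
{'time_s': 0.0, 'qpos': array([-6.66922606e+01,  1.83528740e+01,  8.97057914e+01, -8.18412721e-04,
        7.20442463e+01, -1.14623400e+00]), 'qvel': array([-0.03986451,  0.04480748,  0.01309327, -0.11542827,  0.05596437,
        0.07174409]), 'effort': array([-2.33485280e-04, -4.12454188e+01, -2.31973690e+01,  7.27198203e-02,
        4.53135360e-02, -1.41114838e-04]), 'ee_pos': array([ 237.82316824, -522.96082662,  213.11209188]), 'ee_rot': array([-90.71303854,  89.89708538, 113.74118786]), 'force': array([-0.17201923, -0.22630441, -0.54711702]), 'torque': array([-0.0238147 , -0.0009016 , -0.04755557]), 'gripper_width': 91.29357359726846}
{'fx': 499.91460707478643, 'fy': 499.91460707478643, 'cx': 253.89993803704473, 'cy': 194.29514614139796, 'position': array([ 35.07091071, 915.63247201, 560.43359109]), 'attitude': array([  63.00149254,    0.65355894, -152.40603786])}
{'fx': 390.715339615148, 'fy': 390.715339615148, 'cx': 257.6148522059824, 'cy': 191.04639280921478, 'position': array([424.25099046, 125.54307154, 954.19374705]), 'attitude': array([  3.48064868,   0.75194038, -89.83126387])}
```

View pics/side0.png

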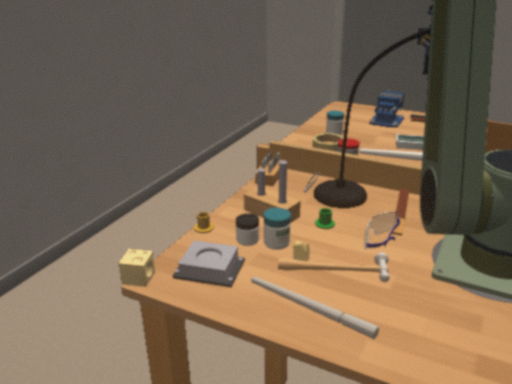

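View pics/top0.png

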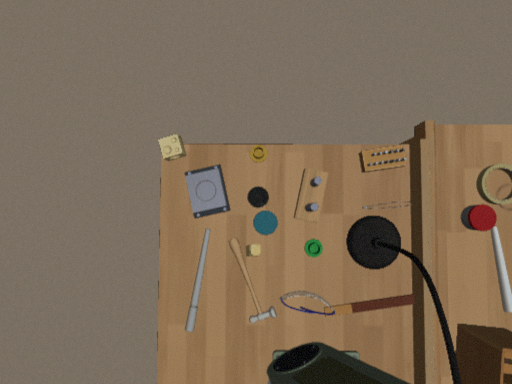

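The side view shows the brass cup at (204,222) and the green look-alike at (325,218). The die is at (209,262) and the rack at (271,205). The taller punch is at (283,180), the shorter at (261,182), and the pots are at (247,230) and (277,229). In the top view the brass cup is at (259,154), the green one at (314,248), the die nest at (206,190), and the punch tops at (317,182) and (312,207). Next I'll measure these in close crops.

```bash
cat > h.py <<'E'
import numpy as np, cv2
from scipy.spatial.transform import Rotation as R
from workcell import *
def cam(n):
    p=camera_params(n); return p,R.from_euler('xyz',p['attitude'],degrees=True).as_matrix(),np.array(p['position'])
def proj(n,X):
    p,M,t=cam(n); c=(np.atleast_2d(X)-t)@M
    return np.c_[p['cx']+p['fx']*c[:,0]/-c[:,2], p['cy']+p['fy']*-c[:,1]/-c[:,2]]
def ray(n,u,v):
    p,M,t=cam(n); return t, M@np.array([(u-p['cx'])/p['fx'],-(v-p['cy'])/p['fy'],-1.])
def plane(n,u,v,z):
    t,d=ray(n,u,v); return t+d*(z-t[2])/d[2]
def tri(a,b):
    t1,d1=ray('side',*a); t2,d2=ray('top',*b)
    s=np.linalg.lstsq(np.c_[d1,-d2],t2-t1,rcond=None)[0]
    p1,p2=t1+s[0]*d1,t2+s[1]*d2
    return (p1+p2)/2,np.linalg.norm(p1-p2)
E
python3 - <<'E'
from h import *
t=cv2.imread('pics/top0.png'); s=cv2.imread('pics/side0.png')
cv2.imwrite('pics/tc.png',cv2.resize(t[130:270,175:345],None,fx=4.5,fy=4.2,interpolation=cv2.INTER_CUBIC)[:600])
cv2.imwrite('pics/sc.png',cv2.resize(s[140:290,165:345],None,fx=4,fy=4,interpolation=cv2.INTER_CUBIC))
print(proj('top',[[238,-523,213]]),proj('side',[[0,0,0]]))
for nm,u,v,z in [('cup',259,154,34),('green',314,248,34),('nest',206,190,34),('pA',317,182,107),('pB',312,207,137),('small',258,197,52),('tall',265,222,70)]:
    print(nm,plane('top',u,v,z).round(1))
print('cup',plane('side',204,214,34),'die')
E
```

```text
[[614.57617826 317.12798697]] [[494.10497472 263.86696356]]
cup [568.3 134.8  34. ]
green [347.3   5.7  34. ]
nest [482.4 259.8  34. ]
pA [495.7   7.9 107. ]
pB [440.8  22.8 137. ]
small [465.3 136.6  52. ]
tall [408.1 120.4  70. ]
cup [572.20475215 133.40986466  34.        ] die
```

View pics/tc.png

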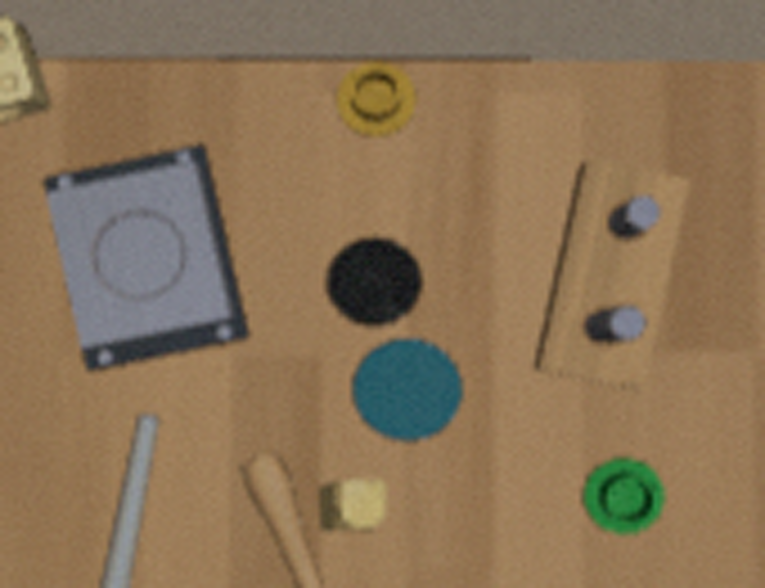

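View pics/sc.png

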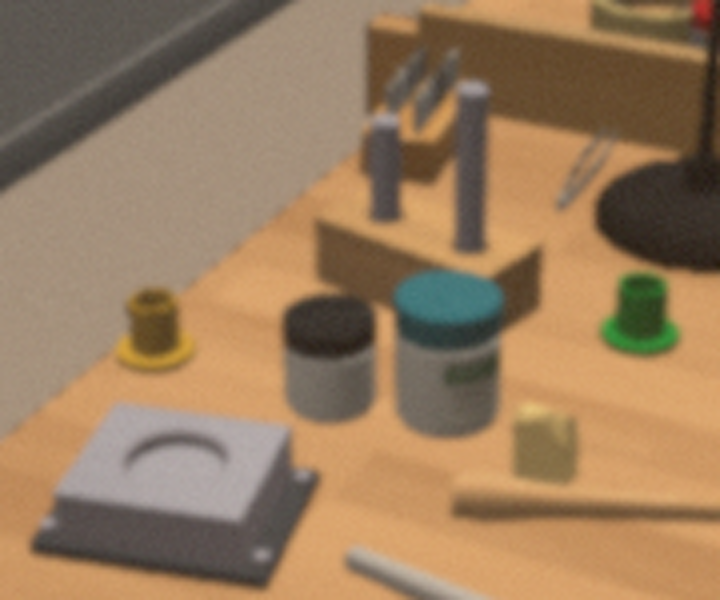

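```bash
python3 - <<'E'
from h import *
t=cv2.imread('pics/top0.png'); s=cv2.imread('pics/side0.png')
cv2.imwrite('pics/tl.png',cv2.resize(t[190:384,320:512],None,fx=3,fy=3,interpolation=cv2.INTER_CUBIC))
cv2.imwrite('pics/sl.png',cv2.resize(s[0:220,300:500],None,fx=2.7,fy=2.7,interpolation=cv2.INTER_CUBIC))
def blob(img,m,near,nm):
    n,l,st,c=cv2.connectedComponentsWithStats(m.astype(np.uint8))
    i=1+np.argmin(np.linalg.norm(c[1:]-near,axis=1)+1e3*(st[1:,4]<15)); 
    cs,_=cv2.findContours((l==i).astype(np.uint8),cv2.RETR_EXTERNAL,cv2.CHAIN_APPROX_NONE)
    e=cv2.fitEllipse(max(cs,key=len)) ; print(nm,st[i],c[i].round(1),np.round(e[0],1),np.round(e[1],1)); return np.array(e[0])
for im,n,nr,gr in ((t,'top',(259,154),(314,248)),(s,'side',(204,225),(325,220))):
    h=cv2.cvtColor(cv2.GaussianBlur(im,(3,3),0),cv2.COLOR_BGR2HSV); H,S,V=[h[...,i].astype(int) for i in range(3)]
    for u,v in (nr,gr,(nr[0]+12,nr[1]+12)): print(n,h[v,u])
    m=(H>18)&(H<30)&(S>140)
    c=blob(im,m,nr,'brass'+n); print(plane(n,*c,5))
    if n=='top':
        for nm,p,z in(('A',(317,182),107),('B',(312,207),137)):
            mm=(S<85)&(V>105); c=blob(im,mm,p,nm); print(h[p[1],p[0]],plane(n,*c,z))
        mm=(H>88)&(H<110)&(S>120); c=blob(im,mm,(265,222),'tall'); print(plane(n,*c,70))
        mm=(V<60); c=blob(im,mm,(258,197),'small'); print(plane(n,*c,52))
for z in (0,): print('lampbase',plane('top',374,242,0),plane('side',341,193,0))
E
```

```text
top [ 22 172 148]
top [ 67 174 126]
top [ 16 110 150]
brasstop [250 145  17  17 238] [258.1 153. ] [258.1 153. ] [16.4 16.6]
[575.20582247 137.30706839   5.        ]
A [315 176   7   9  52] [317.9 179.8] [317.9 179.8] [6.4 8.3]
[116  31 142] [500.48912131   5.84423601 107.        ]
B [311 202   8  10  61] [314.4 206.3] [314.4 206.4] [7.2 9.1]
[115  32 143] [442.14563001  17.81060084 137.        ]
tall [255 212  22  22 372] [265.  222.3] [265.  222.3] [20.8 21. ]
[407.48558619 120.32570887  70.        ]
small [248 187  20  20 300] [257.7 196.6] [257.7 196.6] [18.5 18.9]
[466.15907299 137.40336819  52.        ]
side [ 18 156  90]
side [ 46 131  68]
side [ 15 127 215]
brassside [194 223  19   9 106] [203.3 227.7] [203.3 227.3] [ 7.9 18. ]
[571.15927057 140.90879871   5.        ]
lampbase [ 359.41530804 -143.59731217    0.        ] [ 360.53416079 -158.02448404    0.        ]
```

View pics/tl.png

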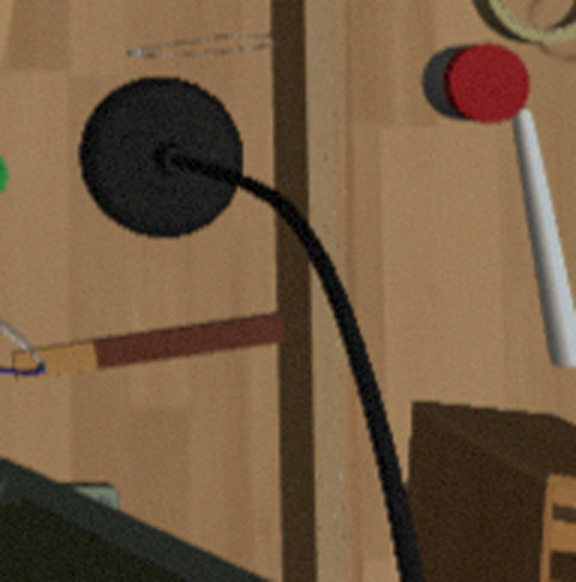

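View pics/sl.png

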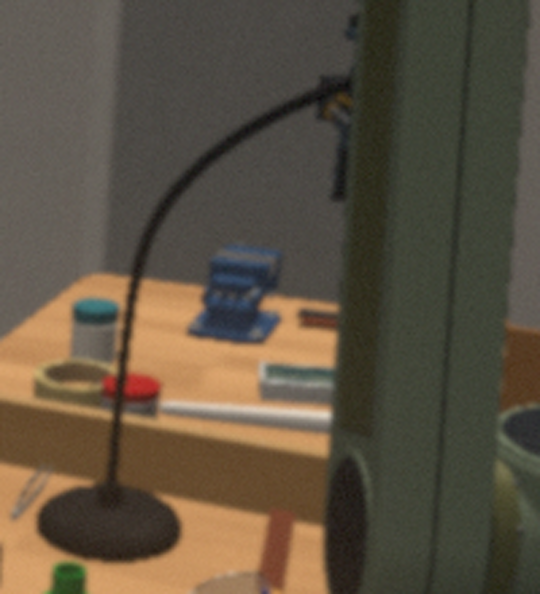

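```bash
python3 - <<'E'
from h import *
S=np.array([(341,180),(343,150),(346,120),(350,95),(356,80),(370,65),(385,52),(400,43),(425,33)],float)
T=np.array([(377,242),(400,251),(416,262),(428,279),(440,310),(450,345),(457,375)],float)
def dens(P):
    t=np.linspace(0,1,200); i=np.linspace(0,1,len(P)); return np.c_[np.interp(t,i,P[:,0]),np.interp(t,i,P[:,1])]
Td=dens(T)
for s in S:
    r=[tri(s,t) for t in Td]; e=[x[1] for x in r]; i=np.argmin(e); print(s,Td[i].round(),r[i][0].round(),round(e[i],1))
# table edge & camera-visible checks
s0=state(); M=R.from_euler('xyz',s0['ee_rot'],degrees=True).as_matrix(); print(M.round(3))
q=np.array(s0['qpos'])
E
```

```text
[341. 180.] [380. 243.] [ 359. -147.   41.] 0.5
[343. 150.] [389. 247.] [ 358. -140.  121.] 0.1
[346. 120.] [400. 251.] [ 356. -138.  195.] 0.1
[350.  95.] [410. 258.] [ 350. -134.  254.] 0.2
[356.  80.] [418. 265.] [ 340. -136.  288.] 0.5
[370.  65.] [430. 285.] [ 314. -141.  321.] 0.0
[385.  52.] [439. 308.] [ 285. -141.  351.] 0.3Traceback (most recent call last):
  File "<stdin>", line 8, in <module>
  File "h.py", line 14, in tri
    t1,d1=ray('side',*a); t2,d2=ray('top',*b)
                                ~~~^^^^^^^^^^
  File "h.py", line 10, in ray
    p,M,t=cam(n); return t, M@np.array([(u-p['cx'])/p['fx'],-(v-p['cy'])/p['fy'],-1.])
          ~~~^^^
  File "h.py", line 5, in cam
    p=camera_params(n); return p,R.from_euler('xyz',p['attitude'],degrees=True).as_matrix(),np.array(p['position'])
ValueError: time passes only in moves, steps and waits
```

```bash
python3 - <<'E'
from h import *
s0=state(); M=R.from_euler('xyz',s0['ee_rot'],degrees=True).as_matrix(); print(M.round(3))
t=cv2.imread('pics/top0.png'); s=cv2.imread('pics/side0.png')
# zoomed die crops
def comp(m,near):
    n,l,st,c=cv2.connectedComponentsWithStats(m.astype(np.uint8))
    i=1+np.argmin(np.linalg.norm(c[1:]-near,axis=1)+1e3*(st[1:,4]<30)); return (l==i).astype(np.uint8),st[i],c[i]
for im,n,nr in ((t,'top',(206,190)),(s,'side',(209,258))):
    h=cv2.cvtColor(cv2.GaussianBlur(im,(3,3),0),cv2.COLOR_BGR2HSV); H,S,V=[h[...,i].astype(int) for i in range(3)]
    print([h[v,u] for u,v in ((206,200),(195,178),(209,280),(185,255),(190,262),(210,250))] if n=='top' else [h[v,u] for u,v in ((190,250),(225,262),(200,268),(210,255))])
    thr=100 if n=='top' else 110
    m,st,c=comp((S<70)&(V>thr),nr)
    cs,_=cv2.findContours(m,cv2.RETR_EXTERNAL,cv2.CHAIN_APPROX_NONE); hull=cv2.convexHull(max(cs,key=len))
    mo=cv2.moments(hull); cc=(mo['m10']/mo['m00'],mo['m01']/mo['m00']); print(n,st,c.round(1),np.round(cc,1),plane(n,*cc,34).round(1))
    P=np.array([plane(n,*p[0],34)[:2] for p in hull],np.float32); print(cv2.minAreaRect(P))
    if n=='top':
        a=(S<70)&(V<90)
    # punches in side
    if n=='side':
        for nm,x0,x1 in(('short',257,267),('long',278,290)):
            m=(S<90)
            for v in range(155,205,3): 
                r=np.where(m[v,x0-4:x1+5])[0]; print(nm,v,(r.min()+x0-4,r.max()+x0-4) if len(r) else None,end=' ')
            print()
E
```

```text
[[-0.001  0.414 -0.91 ]
 [ 0.001 -0.91  -0.414]
 [-1.    -0.002 -0.   ]]
[array([117,  20, 130], dtype=uint8), array([113,  25, 135], dtype=uint8), array([ 16, 110, 156], dtype=uint8), array([ 16, 114, 145], dtype=uint8), array([ 16, 117, 146], dtype=uint8), array([ 15, 110, 158], dtype=uint8)]
top [ 185  165   41   49 1331] [205. 190.] [204.8 188.8] [485.1 262.7  34. ]
((485.55731201171875, 262.82098388671875), (99.86986541748047, 81.36822509765625), 13.033086776733398)
[array([  6,  15, 174], dtype=uint8), array([  3,  14, 178], dtype=uint8), array([ 7, 24, 94], dtype=uint8), array([  0,  13, 177], dtype=uint8)]
side [ 179  241   58   30 1213] [208.7 255.5] [208.8 255.5] [477.7 264.1  34. ]
((477.74041748046875, 261.83245849609375), (95.09300231933594, 82.71283721923828), 12.681568145751953)
short 155 (np.int64(253), np.int64(270)) short 158 (np.int64(253), np.int64(270)) short 161 (np.int64(253), np.int64(271)) short 164 (np.int64(253), np.int64(271)) short 167 (np.int64(253), np.int64(271)) short 170 (np.int64(253), np.int64(270)) short 173 (np.int64(253), np.int64(263)) short 17
[... 278 characters left out ...]
 short 197 None short 200 None short 203 None 
long 155 (np.int64(276), np.int64(279)) long 158 (np.int64(274), np.int64(279)) long 161 (np.int64(274), np.int64(287)) long 164 (np.int64(274), np.int64(287)) long 167 (np.int64(280), np.int64(286)) long 170 (np.int64(279), np.int64(285)) long 173 (np.int64(279), np.int64(285)) long 176 (np.int64(279), np.int64(285)) long 179 (np.int64(279), np.int64(285)) long 182 (np.int64(279), np.int64(285)) long 185 (np.int64(279), np.int64(285)) long 188 (np.int64(279), np.int64(285)) long 191 (np.int64(279), np.int64(285)) long 194 (np.int64(279), np.int64(285)) long 197 (np.int64(279), np.int64(285)) long 200 (np.int64(279), np.int64(285)) long 203 None
```

```bash
python3 - <<'E'
from h import *
t=cv2.imread('pics/top0.png',0); s=cv2.imread('pics/side0.png',0)
a=cv2.resize(t[160:222,178:236],None,fx=8,fy=8,interpolation=cv2.INTER_CUBIC)
b=cv2.resize(s[236:290,170:250],None,fx=8,fy=8,interpolation=cv2.INTER_CUBIC)
cv2.imwrite('pics/dt.png',cv2.equalizeHist(a)); cv2.imwrite('pics/ds.png',cv2.equalizeHist(b))
bh=cv2.morphologyEx(cv2.GaussianBlur(t,(3,3),0),cv2.MORPH_BLACKHAT,np.ones((7,7)))
yy,xx=np.nonzero((bh>8)); k=np.hypot(xx-205.5,yy-190.3)<14; k&=np.hypot(xx-205.5,yy-190.3)>6
P=np.c_[xx[k],yy[k]].astype(np.float32); print(len(P),cv2.fitEllipse(P)); e=cv2.fitEllipse(P)[0]; print(plane('top',*e,33))
E
```

```text
118 ((205.53904724121094, 190.15362548828125), (20.129472732543945, 20.650598526000977), 16.88561248779297)
[482.10254138 261.06524432  33.        ]
```

View pics/dt.png

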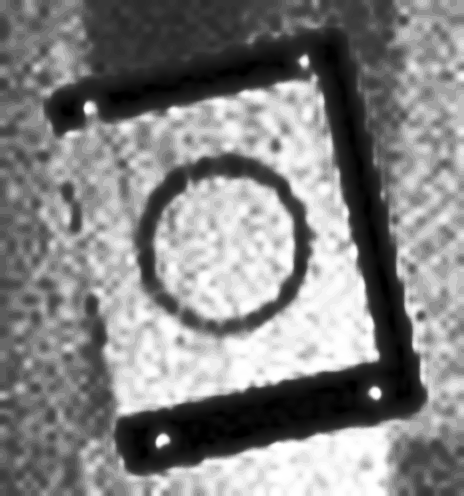

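View pics/ds.png

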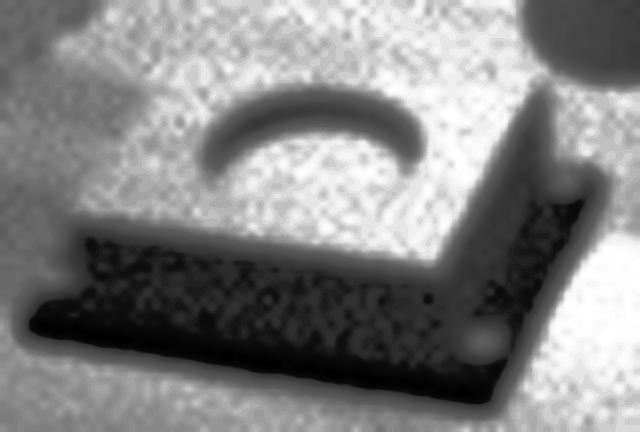

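The side crop confirms the choice. The brass cup, with its yellow flange at side (204,222), is the target, and the green one at (325,218) is the decoy. The long punch is the rack hole nearer the robot, side (283,160) and top (314,206). World estimates, averaging both views, are cup (573,139), nest (480,262) and long punch (440,19). The lamp column at (358,-140) has to be bypassed on the outside.

```bash
python3 -m handwheel '{"gripper":[0,0,0,0,0],"offset":[[-10,-4,-30],[-16,-8,-67],[-21,-13,-105],[-26,-18,-142],[-32,-23,-180]],"rot":[[0,0,0],[0,0,0],[0,0,0],[0,0,0],[0,0,0]]}' 
cat > d.py <<'E'
import sys
from h import *
s=state(); M=R.from_euler('xyz',s['ee_rot'],degrees=True).as_matrix()
print('t',round(s['time_s'],2),'pos',s['ee_pos'].round(1),'q',np.round(s['qpos'],1),'w',round(s['gripper_width'],1),'F',s['force'].round(1))
print('axes x',M[:,0].round(3),'y',M[:,1].round(3),'z',M[:,2].round(3))
if len(sys.argv)>3:
    tgt=np.array([float(v) for v in sys.argv[1:4]]); print('tool delta',(M.T@(tgt-s['ee_pos'])).round(1),'len',np.linalg.norm(tgt-s['ee_pos']).round(1))
E
python3 d.py 540 -330 260
```

```text
time_s: 0.52
ee_pos: [393.2, -426.7, 245.7]
ee_rot: [-66.6, 89.9, 137.9]
force: [0.5, -0.4, 0.2]
gripper_width: 91.2
t 0.52 pos [ 393.2 -426.7  245.7] q [-48.5  17.8  85.8  -0.   76.5  17.1] w 91.2 F [ 0.5 -0.4  0.2]
axes x [-0.001  0.001 -1.   ] y [ 0.413 -0.911 -0.001] z [-0.911 -0.413  0.   ]
tool delta [ -14.4  -27.4 -173.6] len 176.4
```

```bash
python3 -m handwheel '{"gripper":[0,0,0,0,0],"offset":[[-5,-4,-35],[-10,-9,-70],[-14,-16,-105],[-14,-35,-140],[-14,-66,-166]],"rot":[[0,0,0],[0,0,0],[0,0,0],[0,0,0],[0,0,0]]}' ; python3 d.py 620 -80 250
```

```text
time_s: 0.93
ee_pos: [518.9, -298.7, 258.9]
ee_rot: [135.1, 89.9, -20.5]
force: [0.7, 0.8, -0.2]
gripper_width: 91.0
t 0.93 pos [ 518.9 -298.7  258.9] q [-31.   19.1  81.9   0.   78.9  34.5] w 91.0 F [ 0.7  0.8 -0.2]
axes x [ 0.001 -0.    -1.   ] y [ 0.414 -0.91   0.001] z [-0.91  -0.414 -0.001]
tool delta [   8.9 -157.3 -182.5] len 241.1
```

```bash
python3 -m handwheel '{"gripper":[0,0,0,0,0],"offset":[[0,-26,-30],[0,-52,-60],[0,-79,-88],[0,-108,-115],[0,-140,-135]],"rot":[[0,0,0],[0,0,0],[0,0,0],[0,0,0],[0,0,0]]}' ; python3 d.py 573 139 150
```

```text
time_s: 1.35
ee_pos: [582.1, -113.8, 259.2]
ee_rot: [-75.1, 90.0, 129.4]
force: [-0.6, 0.5, -0.5]
gripper_width: 91.2
t 1.35 pos [ 582.1 -113.8  259.2] q [-12.2  18.6  82.6   0.   78.7  53.3] w 91.2 F [-0.6  0.5 -0.5]
axes x [-0.  0. -1.] y [ 0.414 -0.91  -0.   ] z [-0.91  -0.414  0.   ]
tool delta [ 109.3 -233.9  -96.4] len 275.6
```

```bash
python3 -m handwheel '{"gripper":[0,0,0,0,0],"offset":[[0,-35,-14],[0,-70,-29],[0,-105,-43],[0,-140,-57],[15,-174,-70]],"rot":[[0,0,0],[0,0,0],[0,0,0],[0,0,0],[0,0,0]]}' ; python3 d.py 573 139 150
```

```text
time_s: 1.77
ee_pos: [573.9, 73.6, 247.2]
ee_rot: [162.0, 89.7, 6.5]
force: [1.1, 0.4, 0.3]
gripper_width: 91.2
t 1.77 pos [573.9  73.6 247.2] q [ 6.2 17.4 86.1  0.  76.1 71.7] w 91.2 F [1.1 0.4 0.3]
axes x [ 0.006  0.001 -1.   ] y [ 0.414 -0.91   0.002] z [-0.91  -0.414 -0.005]
tool delta [ 97.2 -60.  -25.7] len 117.1
```

```bash
python3 -m handwheel '{"gripper":[0,0,0,0,0],"offset":[[25,-25,-8],[60,-50,-20],[100,-50,-20],[120,-50,-20],[120,-50,-20]],"rot":[[0,0,0],[0,0,0],[0,0,0],[0,0,0],[0,0,0]]}' ; python3 d.py 573 139 80; python3 - <<'E'
from h import *
for n in("side","top"):
    im=grab_frame(n)[:,:,::-1]; cv2.imwrite(f"pics/{n}1.png",im)
    c=im[130:270,140:300] if n=='side' else im[90:230,190:340]
    cv2.imwrite(f"pics/{n}1c.png",cv2.resize(c,None,fx=4,fy=4,interpolation=cv2.INTER_CUBIC))
p=state()['ee_pos']; print([proj(n,[p,[573,139,0]]).round(1) for n in('side','top')])
E
```

```text
time_s: 2.18
ee_pos: [566.0, 125.2, 119.2]
ee_rot: [-12.2, 89.3, -167.7]
force: [-0.4, -0.3, -0.1]
gripper_width: 91.3
t 2.18 pos [566.  125.2 119.2] q [11.3 23.3 96.4 -0.  60.9 76.8] w 91.3 F [-0.4 -0.3 -0.1]
axes x [-0.012 -0.003 -1.   ] y [ 0.415 -0.91  -0.003] z [-0.91  -0.415  0.012]
tool delta [ 39.1  -9.6 -12.5] len 42.1
[array([[204.4, 174.5],
       [203.2, 228.7]]), array([[263. , 146.5],
       [257.4, 154.2]])]
```

View pics/side1c.png

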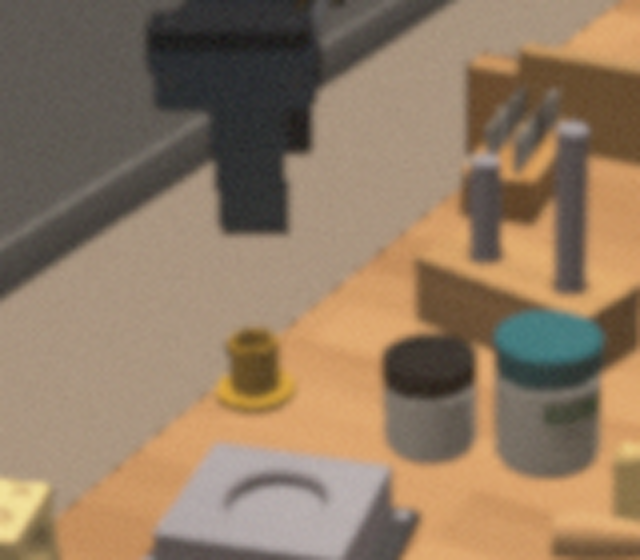

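View pics/top1c.png

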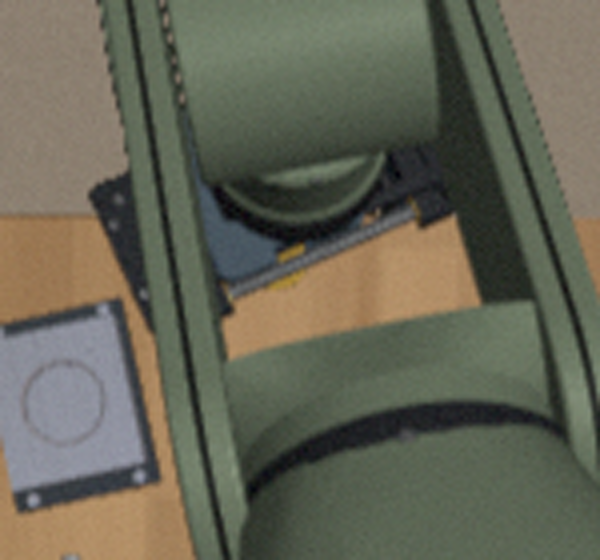

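```bash
python3 -m handwheel '{"gripper":[0,0,0,0],"offset":[[0,0,0],[0,0,0],[0,0,0],[0,0,0]],"rot":[[0,0,0],[0,0,0],[0,0,0],[0,0,0]]}' ; python3 d.py 573 139 60; python3 - <<'E'
from h import *
s=state();p=s['ee_pos']; y=R.from_euler('xyz',s['ee_rot'],degrees=True).as_matrix()[:,1]
im=grab_frame('side')[:,:,::-1]
cv2.imwrite("pics/side2c.png",cv2.resize(im[130:270,140:300],None,fx=4,fy=4,interpolation=cv2.INTER_CUBIC))
print(p,proj('side',[p,p-y*45.6,p-y*59,p+y*45.6]).round(1))
E
```

```text
time_s: 2.62
ee_pos: [571.1, 125.1, 126.4]
ee_rot: [165.1, 89.8, 9.5]
force: [1.1, -0.4, 0.1]
gripper_width: 91.3
t 2.62 pos [571.1 125.1 126.4] q [11.2 22.9 95.9 -0.  61.  76.8] w 91.3 F [ 1.1 -0.4  0.1]
axes x [ 0.003  0.    -1.   ] y [ 0.413 -0.911  0.001] z [-0.911 -0.413 -0.003]
tool delta [ 66.4 -11.9  -7.3] len 67.9
[571.08611507 125.12169351 126.39359096] [[204.1 173.7]
 [200.8 183.2]
 [199.8 186.2]
 [207.1 164.9]]
```

View pics/side2c.png

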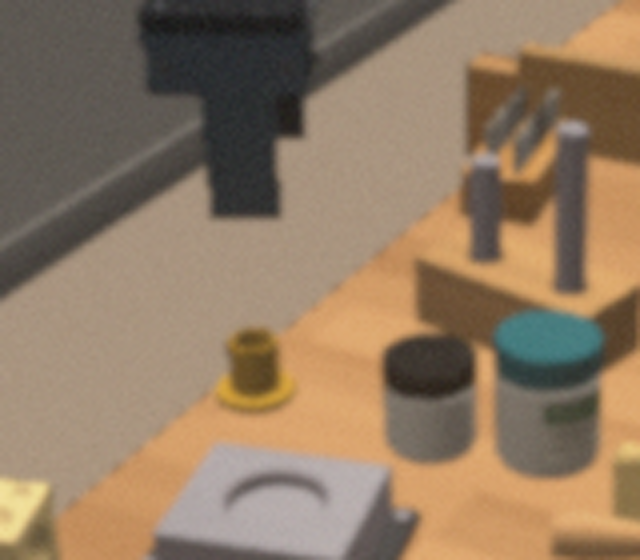

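```bash
python3 -m handwheel '{"gripper":[0,0,0,0,0],"offset":[[20,-12,-7],[55,-12,-7],[80,-12,-7],[80,-12,-7],[80,-12,-7]],"rot":[[0,0,0],[0,0,0],[0,0,0],[0,0,0],[0,0,0]]}' ; python3 d.py 573 139 13; python3 - <<'E'
from h import *
im=grab_frame('side')[:,:,::-1]
cv2.imwrite("pics/side3c.png",cv2.resize(im[150:270,140:280],None,fx=5,fy=5,interpolation=cv2.INTER_CUBIC))
im=grab_frame('top')[:,:,::-1]
cv2.imwrite("pics/top3c.png",cv2.resize(im[110:220,190:320],None,fx=5,fy=5,interpolation=cv2.INTER_CUBIC))
E
```

```text
time_s: 3.08
ee_pos: [571.2, 138.9, 44.5]
ee_rot: [-9.9, 89.9, -165.5]
force: [0.1, 0.4, 0.5]
gripper_width: 91.3
t 3.08 pos [571.2 138.9  44.5] q [ 12.6  28.2 100.7  -0.   51.2  78.1] w 91.3 F [0.1 0.4 0.5]
axes x [-0.002 -0.001 -1.   ] y [ 0.414 -0.91  -0.   ] z [-0.91  -0.414  0.002]
tool delta [31.5  0.7 -1.7] len 31.5
```

View pics/side3c.png

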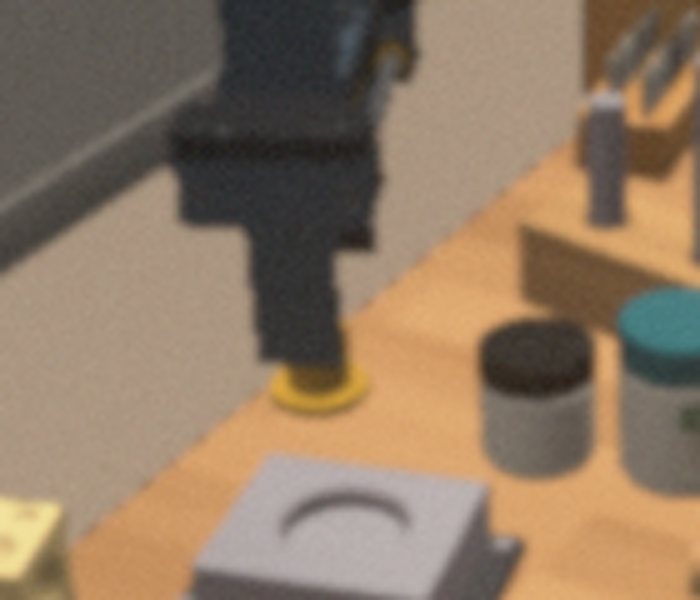

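View pics/top3c.png

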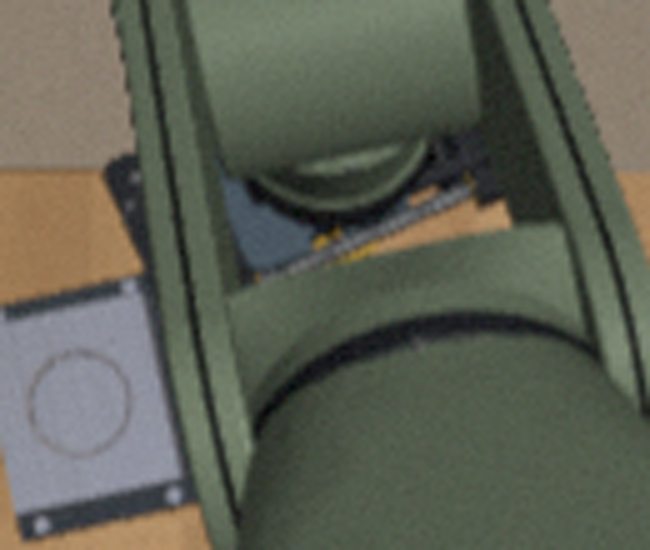

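```bash
python3 -m handwheel '{"gripper":[0,0,0,0,0],"offset":[[10,0,0],[22,0,-1],[31,0,-1],[31,0,-1],[31,0,-1]],"rot":[[0,0,0],[0,0,0],[0,0,0],[0,0,0],[0,0,0]]}' ; python3 d.py 573 139 13; python3 - <<'E'
from h import *
im=grab_frame('side')[:,:,::-1]
cv2.imwrite("pics/side4c.png",cv2.resize(im[170:270,160:260],None,fx=6,fy=6,interpolation=cv2.INTER_CUBIC))
E
```

```text
time_s: 3.6
ee_pos: [572.0, 139.3, 13.0]
ee_rot: [-9.2, 89.9, -164.8]
force: [0.3, 0.2, -0.5]
gripper_width: 91.3
t 3.6 pos [572.  139.3  13. ] q [ 12.6  30.5 102.3  -0.   47.4  78.1] w 91.3 F [ 0.3  0.2 -0.5]
axes x [-0.002 -0.001 -1.   ] y [ 0.414 -0.91  -0.   ] z [-0.91  -0.414  0.002]
tool delta [ 0.   0.7 -0.8] len 1.1
```

View pics/side4c.png

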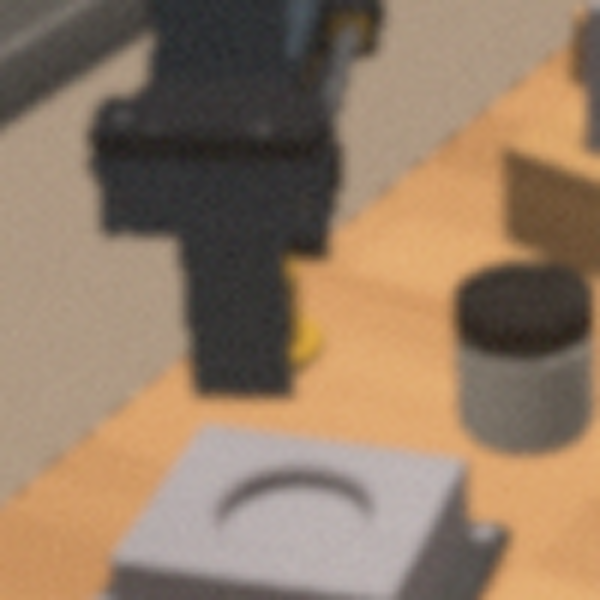

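```bash
python3 -m handwheel '{"gripper":[0.4,0.5,0.6,0.7,0.8],"offset":[[0,0,0],[0,0,0],[0,0,0],[0,0,0],[0,0,0]],"rot":[[0,0,0],[0,0,0],[0,0,0],[0,0,0],[0,0,0]]}' 20; python3 -m handwheel '{"gripper":[0.9,0.9,0.9,0.9,0.9],"offset":[[0,0,0],[0,0,0],[0,0,0],[0,0,0],[0,0,0]],"rot":[[0,0,0],[0,0,0],[0,0,0],[0,0,0],[0,0,0]]}' 20;python3 d.py 573 139 100
```

```text
time_s: 4.07
ee_pos: [572.7, 139.5, 14.2]
ee_rot: [156.5, 90.0, 0.9]
force: [-0.2, -0.6, -0.1]
gripper_width: 60.9
time_s: 4.48
ee_pos: [572.7, 139.4, 14.0]
ee_rot: [108.8, 90.0, -46.8]
force: [0.0, -1.1, 0.0]
gripper_width: 28.1
t 4.48 pos [572.7 139.4  14. ] q [ 12.6  30.4 102.2  -0.   47.3  78.1] w 28.1 F [ 0.  -1.1  0. ]
axes x [ 0. -0. -1.] y [ 0.414 -0.91   0.   ] z [-0.91  -0.414 -0.   ]
tool delta [-86.    0.6  -0.1] len 86.0
```

```bash
python3 -m handwheel '{"gripper":[0.9,0.9,0.9,0.9,0.9],"offset":[[0,0,0],[-8,0,0],[-30,0,0],[-60,0,0],[-86,0,0]],"rot":[[0,0,0],[0,0,0],[0,0,0],[0,0,0],[0,0,0]]}' 30; python3 -m handwheel '{"gripper":[0.9,0.9,0.9,0.9,0.9],"offset":[[0,-10,5],[0,-40,10],[0,-80,15],[0,-115,22],[0,-135,28]],"rot":[[0,0,0],[0,0,0],[0,0,0],[0,0,0],[0,0,0]]}';python3 d.py 480 262 100
```

```text
time_s: 4.9
ee_pos: [572.3, 139.6, 101.3]
ee_rot: [-17.2, 90.0, -172.8]
force: [1.0, 0.3, -1.5]
gripper_width: 27.4
time_s: 5.32
ee_pos: [488.6, 253.1, 99.7]
ee_rot: [-42.9, 89.9, 161.6]
force: [0.5, -0.0, -1.1]
gripper_width: 28.0
t 5.32 pos [488.6 253.1  99.7] q [2.610e+01 2.180e+01 1.023e+02 1.000e-01 5.600e+01 9.160e+01] w 28.0 F [ 0.5 -0.  -1.1]
axes x [-0.002  0.001 -1.   ] y [ 0.415 -0.91  -0.001] z [-0.91  -0.415  0.001]
tool delta [ -0.3 -11.6   4.1] len 12.3
```

```bash
python3 -m handwheel '{"gripper":[0.9,0.9,0.9,0.9,0.9],"offset":[[0,-8,3],[10,-8,3],[30,-8,3],[38,-8,3],[38,-8,3]],"rot":[[0,0,0],[0,0,0],[0,0,0],[0,0,0],[0,0,0]]}';python3 d.py 480 262 60; python3 - <<'E'
from h import *
im=grab_frame('side')[:,:,::-1]; cv2.imwrite('pics/side5.png',im)
cv2.imwrite("pics/side5c.png",cv2.resize(im[200:300,150:260],None,fx=6,fy=6,interpolation=cv2.INTER_CUBIC))
im=grab_frame('top')[:,:,::-1]; cv2.imwrite('pics/top5.png',im)
cv2.imwrite("pics/top5c.png",cv2.resize(im[130:240,150:280],None,fx=5,fy=5,interpolation=cv2.INTER_CUBIC))
E
```

```text
time_s: 5.73
ee_pos: [483.9, 255.1, 59.3]
ee_rot: [6.7, 89.7, -148.9]
force: [0.1, -0.1, -0.2]
gripper_width: 27.6
t 5.73 pos [483.9 255.1  59.3] q [ 26.6  24.3 105.3  -0.   50.8  92.2] w 27.6 F [ 0.1 -0.1 -0.2]
axes x [-0.005 -0.003 -1.   ] y [ 0.413 -0.911  0.001] z [-0.911 -0.413  0.006]
tool delta [-0.7 -7.9  0.7] len 8.0
```

View pics/side5c.png

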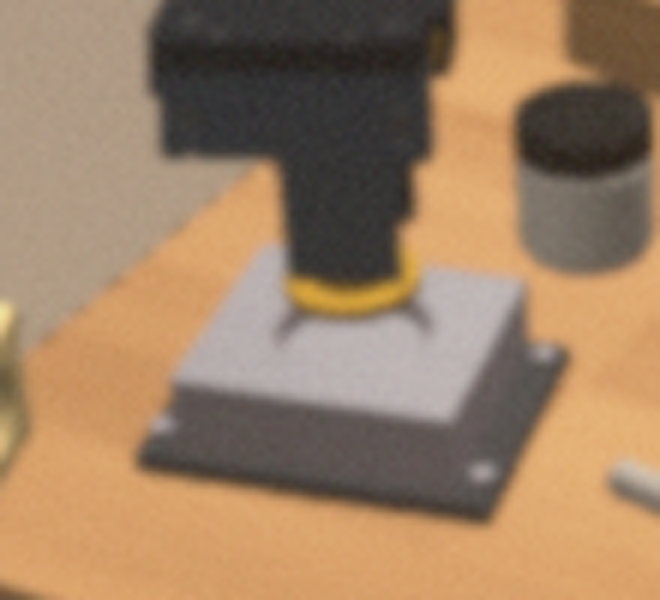

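View pics/top5c.png

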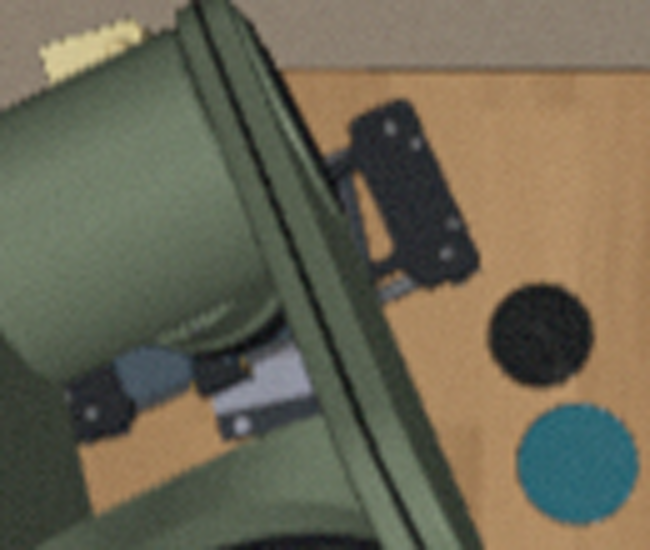

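```bash
python3 -m handwheel '{"gripper":[0.9,0.9],"offset":[[0,-6,1],[0,-6,1]],"rot":[[0,0,0],[0,0,0]]}'; python3 -m handwheel '{"gripper":[0.9,0.9,0.9],"offset":[[0,0,0],[0,0,0],[0,0,0]],"rot":[[0,0,0],[0,0,0],[0,0,0]]}';python3 d.py 480 262 60; python3 - <<'E'
from h import *
s=state();p=s['ee_pos']
im=grab_frame('side')[:,:,::-1]; cv2.imwrite('pics/side6.png',im)
h=cv2.cvtColor(im.copy(),cv2.COLOR_BGR2HSV); H,S,V=[h[...,i].astype(int) for i in range(3)]
m=(H>18)&(H<30)&(S>140); m[:225]=0;m[262:]=0;m[:,:185]=0;m[:,240:]=0
y,x=np.nonzero(m); print('flange px',x.min(),x.max(),y.min(),y.max(), [ (c,y[x==c].max()) for c in range(200,219,3) if (x==c).any()])
d=np.array([.564,-.826,0])
for c in ((480,262),(482,261),p[:2]):
    c3=np.array([*c,0])
    print(c,'ringback',proj('side',[c3+d*25.5+[0,0,34],c3+d*23.5+[0,0,32],c3+d*23.5+[0,0,26]]).round(1).tolist(),'flange front',proj('side',[c3-d*22+[0,0,p[2]-14],c3-d*22+[0,0,p[2]-9]]).round(1).tolist())
s0=cv2.imread('pics/side0.png',0); print(cv2.GaussianBlur(s0,(5,1),0)[240:268,209])
cv2.imwrite("pics/side6c.png",cv2.resize(im[200:300,150:260],None,fx=6,fy=6,interpolation=cv2.INTER_CUBIC))
E
```

```text
time_s: 6.0
ee_pos: [482.2, 262.4, 62.6]
ee_rot: [-163.3, 89.9, 41.1]
force: [1.2, -0.4, 0.3]
gripper_width: 27.6
time_s: 6.25
ee_pos: [482.0, 262.0, 62.3]
ee_rot: [169.5, 90.0, 14.0]
force: [-0.4, 0.1, -1.3]
gripper_width: 27.6
t 6.25 pos [482.  262.   62.3] q [ 27.3  24.  105.2  -0.   50.8  92.9] w 27.6 F [-0.4  0.1 -1.3]
axes x [ 0.001  0.    -1.   ] y [ 0.414 -0.91   0.   ] z [-0.91  -0.414 -0.001]
tool delta [ 2.3 -0.8  1.8] len 3.0
flange px 197 217 243 252 [(200, np.int64(251)), (203, np.int64(252)), (206, np.int64(252)), (209, np.int64(252)), (212, np.int64(251)), (215, np.int64(250))]
(480, 262) ringback [[207.9, 247.3], [208.0, 248.7], [208.1, 251.4]] flange front [[208.4, 254.8], [208.3, 252.5]]
(482, 261) ringback [[207.3, 246.8], [207.4, 248.2], [207.5, 250.8]] flange front [[207.8, 254.3], [207.6, 252.0]]
[481.98255827 261.98321847] ringback [[207.0, 247.0], [207.1, 248.5], [207.3, 251.1]] flange front [[207.5, 254.6], [207.3, 252.3]]
[168 167 167 167 167 167 162 144 121  97 104 134 159 169 169 170 171 172
 170 170 169 170 169 170 169 167 164 144]
```

View pics/side6c.png

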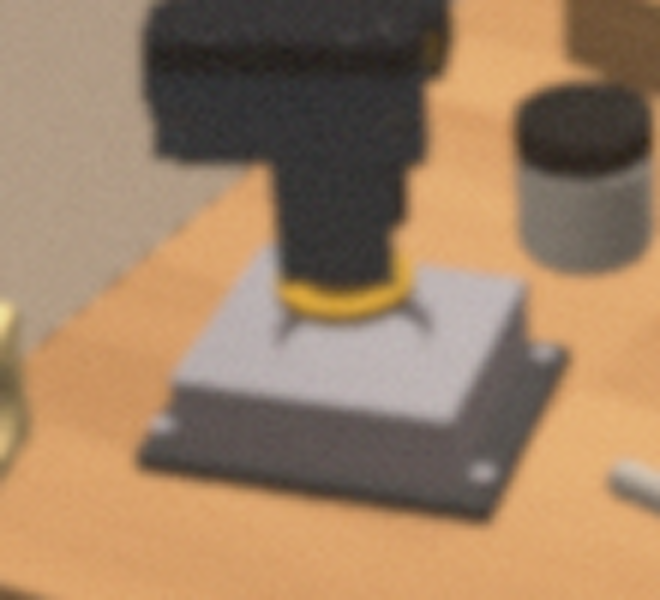

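```bash
python3 -m handwheel '{"gripper":[0.9,0.9,0.9,0.9,0.9],"offset":[[4,0,2],[10,0,2],[10,0,2],[10,0,2],[10,0,2]],"rot":[[0,0,0],[0,0,0],[0,0,0],[0,0,0],[0,0,0]]}';python3 d.py 480 262 60; python3 - <<'E'
from h import *
im=grab_frame('side')[:,:,::-1]; cv2.imwrite('pics/side7.png',im)
cv2.imwrite("pics/side7c.png",cv2.resize(im[225:280,175:240],None,fx=10,fy=10,interpolation=cv2.INTER_CUBIC))
E
```

```text
time_s: 6.72
ee_pos: [479.9, 261.1, 51.7]
ee_rot: [20.3, 90.0, -135.2]
force: [1.1, 1.5, -1.2]
gripper_width: 27.3
t 6.72 pos [479.9 261.1  51.7] q [ 27.3  24.6 106.1  -0.   49.3  92.9] w 27.3 F [ 1.1  1.5 -1.2]
axes x [-0. -0. -1.] y [ 0.414 -0.91   0.   ] z [-0.91  -0.414  0.   ]
tool delta [-8.3 -0.8 -0.4] len 8.3
```

View pics/side7c.png

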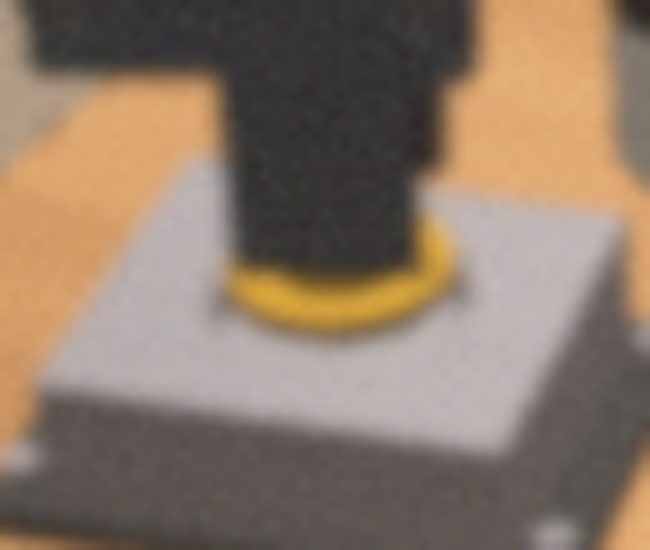

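```bash
python3 -m handwheel '{"gripper":[0.9,0.9,0.9,0.9,0.9],"offset":[[2,0,0],[4,0,0],[5,0,0],[6,0,0],[6,0,0]],"rot":[[0,0,0],[0,0,0],[0,0,0],[0,0,0],[0,0,0]]}';python3 -m handwheel '{"gripper":[0.9,0.9,0.9],"offset":[[1,0,0],[2,0,0],[2,0,0]],"rot":[[0,0,0],[0,0,0],[0,0,0]]}';python3 d.py
```

```text
time_s: 7.18
ee_pos: [479.9, 261.0, 45.7]
ee_rot: [14.9, 90.0, -140.6]
force: [-0.3, 0.6, -1.7]
gripper_width: 27.3
time_s: 7.43
ee_pos: [479.9, 261.0, 43.8]
ee_rot: [20.5, 90.0, -135.1]
force: [-0.3, -0.2, -1.0]
gripper_width: 28.1
t 7.43 pos [479.9 261.   43.8] q [ 27.3  25.2 106.5  -0.   48.3  92.9] w 28.1 F [-0.3 -0.2 -1. ]
axes x [-0. -0. -1.] y [ 0.414 -0.91   0.   ] z [-0.91  -0.414  0.   ]
```

```bash
python3 -m handwheel '{"gripper":[0.9,0.9,0.9],"offset":[[1,0,0],[2,0,0],[2.5,0,0]],"rot":[[0,0,0],[0,0,0],[0,0,0]]}';python3 -m handwheel '{"gripper":[0.9,0.9,0.9],"offset":[[0.5,0,0],[1,0,0],[1,0,0]],"rot":[[0,0,0],[0,0,0],[0,0,0]]}';python3 -m handwheel '{"gripper":[0.9,0.9,0.9],"offset":[[0.5,0,0],[0.8,0,0],[0.8,0,0]],"rot":[[0,0,0],[0,0,0],[0,0,0]]}';python3 d.py;python3 - <<'E'
from h import *
im=grab_frame('side')[:,:,::-1]; cv2.imwrite('pics/side8.png',im)
cv2.imwrite("pics/side8c.png",cv2.resize(im[225:280,175:240],None,fx=10,fy=10,interpolation=cv2.INTER_CUBIC))
E
```

```text
time_s: 7.68
ee_pos: [479.9, 261.0, 41.3]
ee_rot: [35.6, 90.0, -119.9]
force: [0.4, -0.5, -0.6]
gripper_width: 27.6
time_s: 7.93
ee_pos: [479.9, 261.0, 40.3]
ee_rot: [31.7, 90.0, -123.8]
force: [-0.8, -0.2, -0.7]
gripper_width: 27.9
time_s: 8.18
ee_pos: [480.1, 261.1, 39.9]
ee_rot: [165.2, 90.0, 9.6]
force: [-0.6, -0.3, 1.8]
gripper_width: 27.7
t 8.18 pos [480.1 261.1  39.9] q [ 27.3  25.5 106.8  -0.   47.7  92.9] w 27.7 F [-0.6 -0.3  1.8]
axes x [ 0.  0. -1.] y [ 0.414 -0.91   0.   ] z [-0.91  -0.414 -0.   ]
```

View pics/side8c.png

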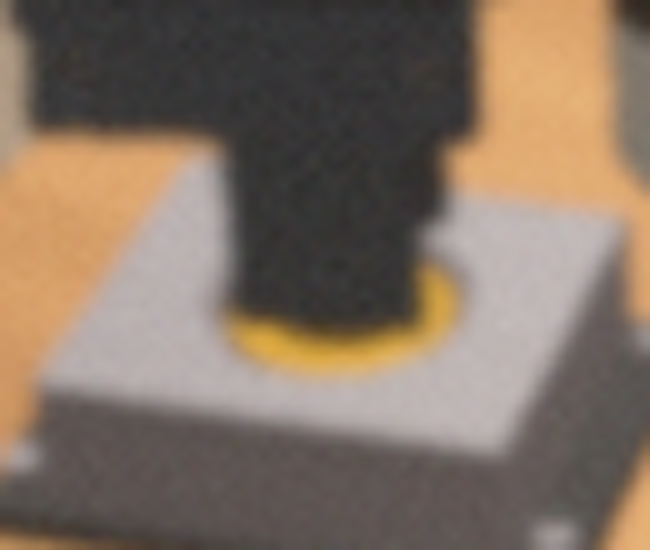

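```bash
python3 -m handwheel '{"gripper":[0.9,0.6,0.5,0.3,0.2],"offset":[[0.4,0,0],[0.4,0,0],[0.4,0,0],[0,0,0],[0,0,0]],"rot":[[0,0,0],[0,0,0],[0,0,0],[0,0,0],[0,0,0]]}' 10;python3 -m handwheel '{"gripper":[0,0,0,0,0],"offset":[[0,0,0],[0,0,0],[0,0,0],[0,0,0],[-5,0,0]],"rot":[[0,0,0],[0,0,0],[0,0,0],[0,0,0],[0,0,0]]}';python3 -m handwheel '{"gripper":[0,0,0,0,0],"offset":[[-20,0,0],[-55,0,0],[-95,0,0],[-135,0,0],[-160,0,0]],"rot":[[0,0,0],[0,0,0],[0,0,0],[0,0,0],[0,0,0]]}';python3 d.py 440 19 185
```

```text
time_s: 8.65
ee_pos: [480.0, 261.1, 39.5]
ee_rot: [74.6, 90.0, -80.9]
force: [-0.2, 0.4, 0.0]
gripper_width: 52.1
time_s: 9.07
ee_pos: [479.3, 260.7, 44.0]
ee_rot: [5.5, 89.9, -150.1]
force: [-1.1, -0.5, -0.4]
gripper_width: 85.5
time_s: 9.48
ee_pos: [481.2, 261.7, 209.4]
ee_rot: [-177.7, 89.6, 26.7]
force: [-0.0, -0.2, 1.0]
gripper_width: 91.3
t 9.48 pos [481.2 261.7 209.4] q [27.3 15.8 93.9 -0.  69.9 92.9] w 91.3 F [-0.  -0.2  1. ]
axes x [ 0.006  0.003 -1.   ] y [ 0.414 -0.91  -0.   ] z [-0.91  -0.414 -0.006]
tool delta [ 23.5 203.9 138.1] len 247.4
```

```bash
python3 -m handwheel '{"gripper":[0,0,0,0,0],"offset":[[0,30,20],[0,62,42],[0,94,64],[0,126,86],[0,158,107]],"rot":[[7,0,0],[14,0,0],[21,0,0],[28,0,0],[35,0,0]]}'; python3 -m handwheel '{"gripper":[0,0,0],"offset":[[0,0,0],[0,0,0],[0,0,0]],"rot":[[0,0,0],[1,0,0],[1,0,0]]}';python3 d.py 440 19 185
python3 - <<'E'
from h import *
for n in("side","top"):
    im=grab_frame(n)[:,:,::-1]; cv2.imwrite(f"pics/{n}9.png",im)
cv2.imwrite("pics/side9c.png",cv2.resize(cv2.imread('pics/side9.png')[150:300,165:345],None,fx=4,fy=4,interpolation=cv2.INTER_CUBIC))
cv2.imwrite("pics/top9c.png",cv2.resize(cv2.imread('pics/top9.png')[130:270,175:345],None,fx=4,fy=4,interpolation=cv2.INTER_CUBIC))
E
```

```text
time_s: 9.9
ee_pos: [447.1, 71.5, 205.1]
ee_rot: [-178.0, 90.0, -8.9]
force: [0.6, 0.2, -0.3]
gripper_width: 90.9
time_s: 10.15
ee_pos: [448.3, 73.2, 205.1]
ee_rot: [-138.3, 89.9, 30.1]
force: [0.3, 0.6, 0.8]
gripper_width: 91.2
t 10.15 pos [448.3  73.2 205.1] q [  7.8   7.7 105.2   0.   67.  109.4] w 91.2 F [0.3 0.6 0.8]
axes x [ 0.001  0.001 -1.   ] y [-0.201 -0.98  -0.001] z [-0.98   0.201 -0.001]
tool delta [20.1 54.7 -2.8] len 58.4
```

View pics/side9c.png

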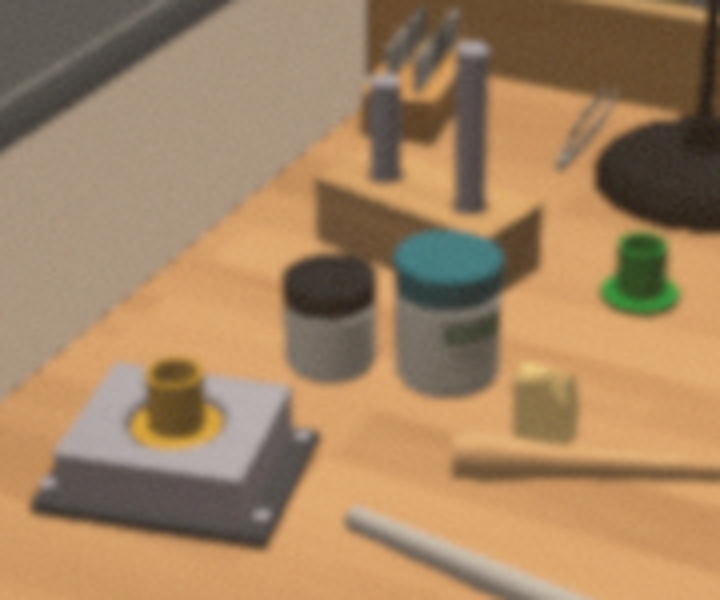

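View pics/top9c.png

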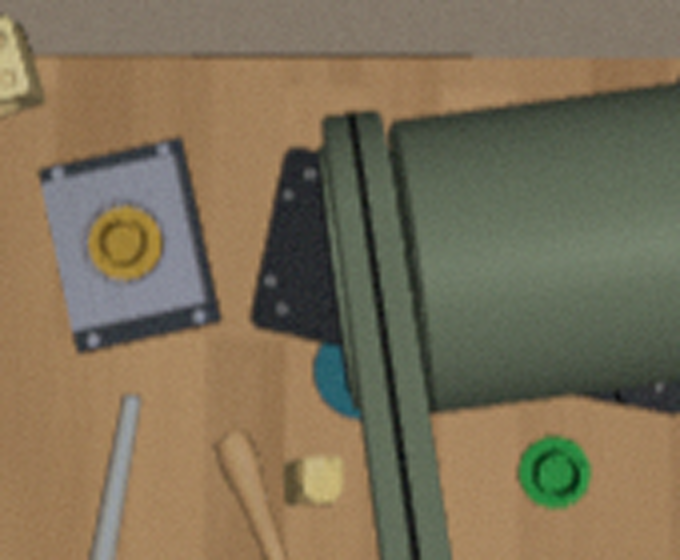

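```bash
python3 - <<'E'
from h import *
cup=np.array([480,261,0.])
print('side pred mouth',proj('side',cup+[0,0,60]).round(1),'obs 208.1 242.6')
print('top pred flange',proj('top',cup+[0,0,31]).round(1),'mouth',proj('top',cup+[0,0,60]).round(1),'obs fl 205.9 190.1')
im=cv2.imread('pics/top9.png'); h=cv2.cvtColor(im,cv2.COLOR_BGR2HSV); H,S,V=[h[...,i].astype(int) for i in range(3)]
m=((H>18)&(H<30)&(S>120)).astype(np.uint8); m[:165]=0;m[215:]=0;m[:,:190]=0;m[:,225:]=0
c=max(cv2.findContours(m,0,1)[0],key=cv2.contourArea); print('fl ellipse',cv2.fitEllipse(c))
print('tri punch',tri((282.9,161.6),(314.4,206.4)))
print('punch pred side (440,19,137)',proj('side',[[440,19,137],[440,19,42],[442,18,137]]).round(1),'top',proj('top',[[440,19,137],[442,18,137]]).round(1))
E
```

```text
side pred mouth [[207.9 242.7]] obs 208.1 242.6
top pred flange [[205.7 191.1]] mouth [[203.8 190.3]] obs fl 205.9 190.1
fl ellipse ((205.86192321777344, 190.37965393066406), (16.30605125427246, 16.963621139526367), 98.98902893066406)
tri punch (array([441.17860057,  17.35503157, 136.75079855]), np.float64(2.0214848564610524))
punch pred side (440,19,137) [[282.6 161.9]
 [282.  201.2]
 [282.  161.5]] top [[313.8 207.4]
 [314.3 206.4]]
```

```bash
python3 -m handwheel '{"gripper":[0,0,0,0,0],"offset":[[0,25,-1],[0,50,-3],[10,56,-3],[30,56,-3],[40,56,-3]],"rot":[[0,0,0],[0,0,0],[0,0,0],[0,0,0],[0,0,0]]}'; python3 -m handwheel '{"gripper":[0,0],"offset":[[0,0,0],[0,0,0]],"rot":[[0,0,0],[0,0,0]]}';python3 d.py 440 18 73
python3 - <<'E'
from h import *
for n in("side","top"):
    im=grab_frame(n)[:,:,::-1]; cv2.imwrite(f"pics/{n}10.png",im)
cv2.imwrite("pics/side10c.png",cv2.resize(cv2.imread('pics/side10.png')[100:240,210:350],None,fx=4,fy=4,interpolation=cv2.INTER_CUBIC))
s=state();p=s['ee_pos'];y=R.from_euler('xyz',s['ee_rot'],degrees=True).as_matrix()[:,1]
print(proj('side',[p,p-y*45.6,p-y*59]).round(1))
E
```

```text
time_s: 10.67
ee_pos: [439.2, 18.2, 163.2]
ee_rot: [8.4, 89.9, 176.9]
force: [-1.0, -0.2, -0.3]
gripper_width: 91.2
time_s: 10.83
ee_pos: [439.8, 18.5, 164.4]
ee_rot: [8.4, 89.9, 177.0]
force: [0.5, 0.0, 0.3]
gripper_width: 91.2
t 10.83 pos [439.8  18.5 164.4] q [  0.9   8.6 110.6   0.   60.9 102.3] w 91.2 F [0.5 0.  0.3]
axes x [-0.001  0.    -1.   ] y [-0.198 -0.98   0.   ] z [-0.98   0.198  0.001]
tool delta [91.4  0.4 -0.3] len 91.4
[[282.7 149.3]
 [269.6 156. ]
 [265.6 158. ]]
```

View pics/side10c.png

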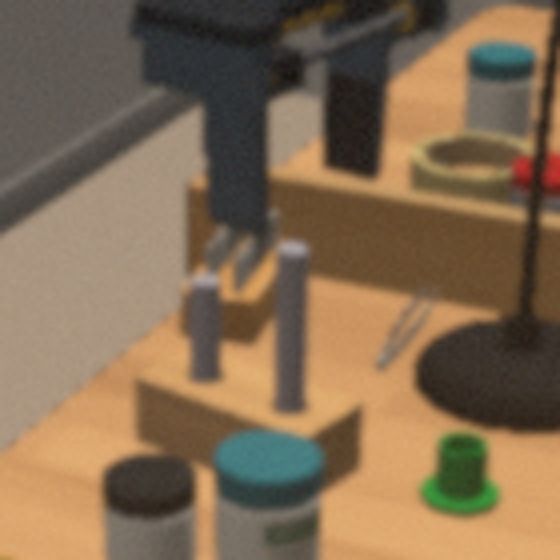

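```bash
python3 -m handwheel '{"gripper":[0,0,0,0,0],"offset":[[15,0,0],[40,0,0],[60,0,0],[60,0,0],[60,0,0]],"rot":[[0,0,0],[0,0,0],[0,0,0],[0,0,0],[0,0,0]]}'; python3 d.py 440 18 74
python3 - <<'E'
from h import *
for n in("side",):
    im=grab_frame(n)[:,:,::-1]; cv2.imwrite(f"pics/{n}11.png",im)
cv2.imwrite("pics/side11c.png",cv2.resize(cv2.imread('pics/side11.png')[100:240,210:350],None,fx=4,fy=4,interpolation=cv2.INTER_CUBIC))
E
```

```text
time_s: 11.35
ee_pos: [439.9, 17.8, 104.9]
ee_rot: [20.3, 90.0, -171.2]
force: [1.2, 0.5, 0.2]
gripper_width: 91.3
t 11.35 pos [439.9  17.8 104.9] q [  0.8  12.5 115.7  -0.   51.9 102.3] w 91.3 F [1.2 0.5 0.2]
axes x [-0. -0. -1.] y [-0.2  -0.98  0.  ] z [-0.98  0.2   0.  ]
tool delta [30.9 -0.2 -0.1] len 30.9
```

View pics/side11c.png

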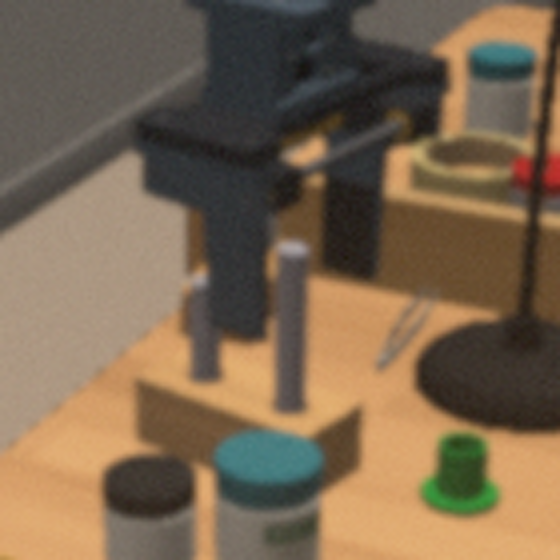

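```bash
python3 -m handwheel '{"gripper":[0,0,0,0,0.3],"offset":[[10,0,0],[24,0,0],[30,0,0],[30,0,0],[30,0,0]],"rot":[[0,0,0],[0,0,0],[0,0,0],[0,0,0],[0,0,0]]}' 6; python3 -m handwheel '{"gripper":[0.5,0.6,0.7,0.75,0.8],"offset":[[0,0,0],[0,0,0],[0,0,0],[0,0,0],[0,0,0]],"rot":[[0,0,0],[0,0,0],[0,0,0],[0,0,0],[0,0,0]]}' 6;python3 -m handwheel '{"gripper":[0.85,0.9,0.95,1,1],"offset":[[0,0,0],[0,0,0],[0,0,0],[0,0,0],[0,0,0]],"rot":[[0,0,0],[0,0,0],[0,0,0],[0,0,0],[0,0,0]]}' 6; python3 d.py 440 18 74
python3 - <<'E'
from h import *
for n in("side",):
    im=grab_frame(n)[:,:,::-1]; cv2.imwrite(f"pics/{n}12.png",im)
cv2.imwrite("pics/side12c.png",cv2.resize(cv2.imread('pics/side12.png')[100:240,210:350],None,fx=4,fy=4,interpolation=cv2.INTER_CUBIC))
E
```

```text
time_s: 11.82
ee_pos: [440.4, 17.6, 75.5]
ee_rot: [-171.0, 89.9, -2.5]
force: [-0.2, -0.0, 0.4]
gripper_width: 87.1
time_s: 12.23
ee_pos: [439.8, 17.5, 74.9]
ee_rot: [-177.3, 90.0, -8.8]
force: [0.2, 0.4, -0.6]
gripper_width: 54.4
time_s: 12.65
ee_pos: [439.7, 17.5, 74.6]
ee_rot: [64.2, 90.0, -127.3]
force: [0.2, 0.2, -0.3]
gripper_width: 20.7
t 12.65 pos [439.7  17.5  74.6] q [  0.8  14.8 118.   -0.   47.1 102.3] w 20.7 F [ 0.2  0.2 -0.3]
axes x [-0. -0. -1.] y [-0.2  -0.98  0.  ] z [-0.98  0.2   0.  ]
tool delta [ 0.6 -0.5 -0.2] len 0.8
```

View pics/side12c.png

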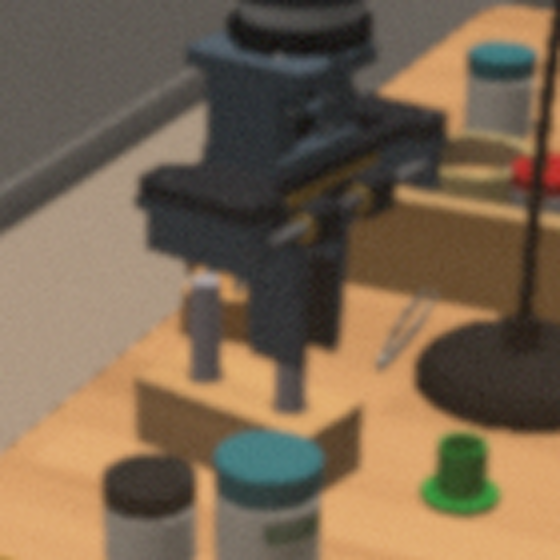

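Jaws almost closed on the punch (20.7 mm). I'll close fully at low force and watch the reaction.

```bash
python3 -m handwheel '{"gripper":[1,1,1,1],"offset":[[0,0,0],[0,0,0],[0,0,0],[0,0,0]],"rot":[[0,0,0],[0,0,0],[0,0,0],[0,0,0]]}' 8; python3 -m handwheel '{"gripper":[1,1,1],"offset":[[0,0,0],[0,0,0],[0,0,0]],"rot":[[0,0,0],[0,0,0],[0,0,0]]}' 40
```

```text
time_s: 13.03
ee_pos: [439.8, 17.8, 74.6]
ee_rot: [-96.0, 90.0, 72.4]
force: [1.5, 2.4, -1.9]
gripper_width: 17.7
time_s: 13.28
ee_pos: [439.8, 18.0, 74.6]
ee_rot: [-97.1, 89.9, 71.3]
force: [0.7, 5.0, -2.6]
gripper_width: 17.3
```

```bash
python3 -m handwheel '{"gripper":[1,1,1,1,1],"offset":[[0,-0.5,0],[-3,-0.5,0],[-8,-0.5,0],[-16,-0.5,0],[-26,-0.5,0]],"rot":[[0,0,0],[0,0,0],[0,0,0],[0,0,0],[0,0,0]]}' 40; python3 -m handwheel '{"gripper":[1,1,1,1,1],"offset":[[-12,0,0],[-30,0,0],[-50,0,0],[-70,0,0],[-90,0,0]],"rot":[[0,0,0],[0,0,0],[0,0,0],[0,0,0],[0,0,0]]}'; python3 -m handwheel '{"gripper":[1,1,1],"offset":[[-6,0,0],[-6,0,0],[-6,0,0]],"rot":[[0,0,0],[0,0,0],[0,0,0]]}' ; python3 d.py 480 261 196
python3 - <<'E'
from h import *
for n in("side","top"):
    im=grab_frame(n)[:,:,::-1]; cv2.imwrite(f"pics/{n}13.png",im)
cv2.imwrite("pics/side13c.png",cv2.resize(cv2.imread('pics/side13.png')[60:240,210:350],None,fx=3.3,fy=3.3,interpolation=cv2.INTER_CUBIC))
E
```

```text
time_s: 13.7
ee_pos: [439.1, 17.4, 101.0]
ee_rot: [52.3, 89.9, -139.2]
force: [-0.0, 0.3, -1.7]
gripper_width: 17.3
time_s: 14.12
ee_pos: [439.3, 16.8, 192.5]
ee_rot: [101.8, 89.8, -89.7]
force: [0.4, 0.3, -1.5]
gripper_width: 17.6
time_s: 14.37
ee_pos: [439.3, 17.5, 196.5]
ee_rot: [81.2, 89.9, -110.3]
force: [0.1, 0.2, -1.7]
gripper_width: 17.5
t 14.37 pos [439.3  17.5 196.5] q [ 8.000e-01  6.800e+00  1.076e+02 -1.000e-01  6.550e+01  1.024e+02] w 17.5 F [ 0.1  0.2 -1.7]
axes x [-0.    -0.001 -1.   ] y [-0.2   -0.98   0.001] z [-0.98  0.2   0.  ]
tool delta [ 2.000e-01 -2.468e+02  8.800e+00] len 246.9
```

View pics/side13c.png

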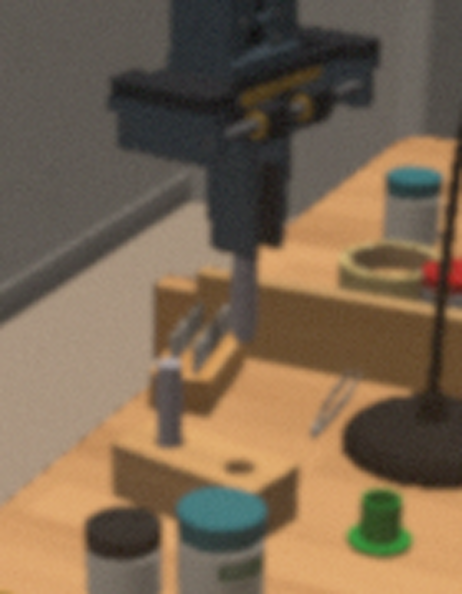

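```bash
python3 -m handwheel '{"gripper":[1,1,1,1,1],"offset":[[0,-12,0],[0,-38,1],[0,-66,2],[0,-94,3],[0,-122,4]],"rot":[[0,0,0],[0,0,0],[0,0,0],[0,0,0],[0,0,0]]}'; python3 -m handwheel '{"gripper":[1,1,1,1,1],"offset":[[0,-28,1],[0,-56,2],[0,-84,3],[0,-106,4],[0,-118,5]],"rot":[[0,0,0],[0,0,0],[0,0,0],[0,0,0],[0,0,0]]}'; python3 -m handwheel '{"gripper":[1,1,1],"offset":[[0,-5,0],[0,-5,0],[0,-5,0]],"rot":[[0,0,0],[0,0,0],[0,0,0]]}' ; python3 d.py 480 261 131
python3 - <<'E'
from h import *
for n in("side","top"):
    im=grab_frame(n)[:,:,::-1]; cv2.imwrite(f"pics/{n}14.png",im)
cv2.imwrite("pics/side14c.png",cv2.resize(cv2.imread('pics/side14.png')[130:290,150:270],None,fx=3.7,fy=3.7,interpolation=cv2.INTER_CUBIC))
cv2.imwrite("pics/top14c.png",cv2.resize(cv2.imread('pics/top14.png')[130:240,150:280],None,fx=5,fy=5,interpolation=cv2.INTER_CUBIC))
E
```

```text
time_s: 14.88
ee_pos: [459.6, 139.1, 195.2]
ee_rot: [37.4, 89.8, -154.1]
force: [-0.2, -0.7, -2.4]
gripper_width: 17.7
time_s: 15.3
ee_pos: [478.8, 256.9, 194.9]
ee_rot: [33.5, 89.9, -157.9]
force: [0.9, -0.4, -1.2]
gripper_width: 17.2
time_s: 15.55
ee_pos: [479.6, 258.8, 196.0]
ee_rot: [62.8, 89.9, -128.7]
force: [-0.1, -0.4, -1.6]
gripper_width: 17.3
t 15.55 pos [479.6 258.8 196. ] q [ 2.720e+01  1.640e+01  9.510e+01 -1.000e-01  6.860e+01  1.287e+02] w 17.3 F [-0.1 -0.4 -1.6]
axes x [-0.001 -0.002 -1.   ] y [-0.2   -0.98   0.002] z [-0.98   0.2    0.001]
tool delta [65.  -2.4 -0. ] len 65.1
```

View pics/side14c.png

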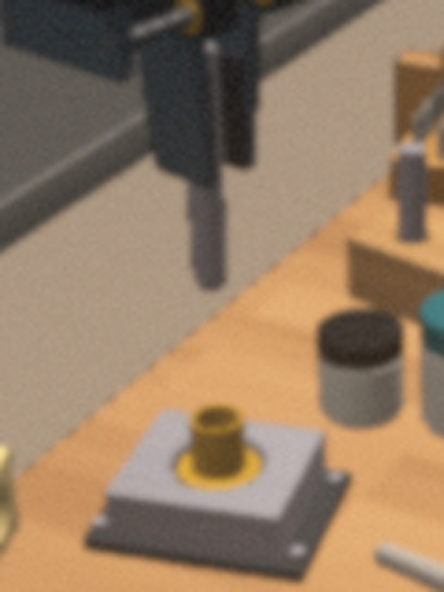

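View pics/top14c.png

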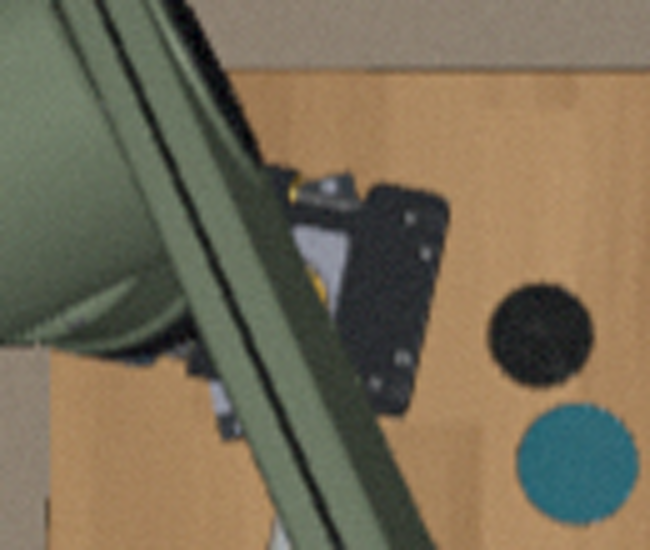

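```bash
python3 - <<'E'
from h import *
p=np.array([479.6,258.8,0])
print(proj('side',[p+[0,0,133.4],p+[0,0,160],p+[0,0,258],[480,261,60],[480,261,34]]).round(1))
im=cv2.imread('pics/side14.png'); h=cv2.cvtColor(cv2.GaussianBlur(im,(3,3),0),cv2.COLOR_BGR2HSV)
g=cv2.cvtColor(im,cv2.COLOR_BGR2GRAY).astype(float)
g=cv2.GaussianBlur(g,(3,5),0)
for v in range(183,212,3): print(v,g[v,197:218].astype(int))
# cup tube edges
S=h[...,1].astype(int);H=h[...,0].astype(int);V=h[...,2].astype(int)
for v in (240,244,247,250): print(v,list(zip(range(198,220),g[v,198:220].astype(int))))
E
```

```text
[[206.6 207.5]
 [205.8 194.3]
 [202.6 142.3]
 [207.9 242.7]
 [208.7 254.4]]
183 [154 152 141 122 100  88  83  80  76  73  72  77  91 113 136 148 152 153
 154 155 155]
186 [154 151 140 119  98  86  83  81  79  77  74  74  80  97 122 142 151 154
 154 155 155]
189 [154 152 144 128 108  93  86  82  80  76  73  74  82 100 124 144 153 155
 154 154 154]
192 [154 154 151 141 122 101  89  84  81  77  74  75  83 102 126 144 152 154
 155 155 154]
195 [154 154 151 141 122 101  89  84  81  78  75  75  83 102 126 144 152 154
 155 156 156]
198 [154 155 152 141 121 100  88  84  80  78  75  75  83 102 126 144 153 155
 155 156 155]
201 [154 154 152 142 123 102  89  84  81  79  77  76  82 101 125 144 153 155
 155 155 155]
204 [155 155 154 151 141 122 102  89  82  79  77  76  82 100 125 145 153 155
 155 155 154]
207 [155 155 155 155 152 144 130 113 101  95  94  98 110 126 141 150 154 156
 158 159 160]
210 [156 156 155 154 155 155 154 151 149 148 149 150 152 153 153 153 155 161
 167 170 172]
240 [(198, np.int64(175)), (199, np.int64(175)), (200, np.int64(175)), (201, np.int64(172)), (202, np.int64(165)),
[... 1111 characters left out ...]
t64(94)), (210, np.int64(92)), (211, np.int64(89)), (212, np.int64(87)), (213, np.int64(86)), (214, np.int64(94)), (215, np.int64(115)), (216, np.int64(142)), (217, np.int64(161)), (218, np.int64(172)), (219, np.int64(177))]
250 [(198, np.int64(157)), (199, np.int64(147)), (200, np.int64(133)), (201, np.int64(116)), (202, np.int64(100)), (203, np.int64(89)), (204, np.int64(85)), (205, np.int64(83)), (206, np.int64(83)), (207, np.int64(81)), (208, np.int64(79)), (209, np.int64(77)), (210, np.int64(76)), (211, np.int64(75)), (212, np.int64(74)), (213, np.int64(75)), (214, np.int64(83)), (215, np.int64(99)), (216, np.int64(118)), (217, np.int64(133)), (218, np.int64(142)), (219, np.int64(149))]
```

```bash
python3 -m handwheel '{"gripper":[1,1,1,1,1],"offset":[[0,-2.3,0],[10,-2.3,0],[25,-2.3,0],[40,-2.3,0],[45,-2.3,0]],"rot":[[0,0,0],[0,0,0],[0,0,0],[0,0,0],[0,0,0]]}'; python3 -m handwheel '{"gripper":[1,1,1,1],"offset":[[5,0,0],[10,0,0],[10,0,0],[10,0,0]],"rot":[[0,0,0],[0,0,0],[0,0,0],[0,0,0]]}' ; python3 d.py 480 261 130.6
python3 - <<'E'
from h import *
im=grab_frame('side')[:,:,::-1]; cv2.imwrite("pics/side15.png",im)
cv2.imwrite("pics/side15c.png",cv2.resize(im[180:280,160:260],None,fx=6,fy=6,interpolation=cv2.INTER_CUBIC))
p=state()['ee_pos']; print(proj('side',[p-[0,0,62.6],[480,261,60]]).round(1))
E
```

```text
time_s: 16.07
ee_pos: [479.0, 260.9, 149.1]
ee_rot: [41.5, 89.7, -150.1]
force: [-0.0, -0.9, -2.4]
gripper_width: 17.5
time_s: 16.4
ee_pos: [480.7, 262.1, 141.8]
ee_rot: [-157.3, 90.0, 11.1]
force: [0.4, -0.3, -1.4]
gripper_width: 17.2
t 16.4 pos [480.7 262.1 141.8] q [ 27.4  19.1  99.6  -0.   61.3 129. ] w 17.2 F [ 0.4 -0.3 -1.4]
axes x [ 0.  0. -1.] y [-0.2  -0.98 -0.  ] z [-0.98  0.2  -0.  ]
tool delta [11.2  1.3  0.5] len 11.3
[[206.6 233.9]
 [207.9 242.7]]
```

View pics/side15c.png

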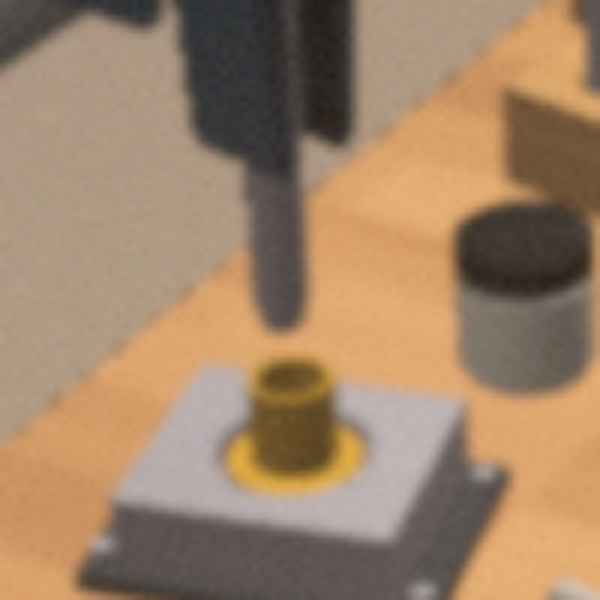

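```bash
python3 -m handwheel '{"gripper":[1,1,1,1,1],"offset":[[0,1.2,0.6],[3,1.2,0.6],[6,1.2,0.6],[9,1.2,0.6],[11,1.2,0.6]],"rot":[[0,0,0],[0,0,0],[0,0,0],[0,0,0],[0,0,0]]}'; python3 -m handwheel '{"gripper":[1,1,1,1,1],"offset":[[0,0,0],[0,0,0],[0,0,0],[0,0,0],[0,0,0]],"rot":[[0,0,0],[0,0,0],[0,0,0],[0,0,0],[0,0,0]]}' ; python3 d.py 480 261 130.6
python3 - <<'E'
from h import *
im=grab_frame('side')[:,:,::-1]; cv2.imwrite("pics/side16.png",im)
cv2.imwrite("pics/side16c.png",cv2.resize(im[195:265,175:240],None,fx=8.5,fy=8.5,interpolation=cv2.INTER_CUBIC))
p=state()['ee_pos']; print(proj('side',[p-[0,0,62.6],p-[0,0,40],[480,261,60],[480,261,47]]).round(1))
g=cv2.GaussianBlur(cv2.cvtColor(im,cv2.COLOR_BGR2GRAY),(3,3),0).astype(int)
for v in range(222,253,2): print(v,g[v,198:220])
print(g[225:250,207])
im=grab_frame('top')[:,:,::-1]; cv2.imwrite("pics/top16.png",im)
E
```

```text
time_s: 16.87
ee_pos: [479.4, 260.9, 130.2]
ee_rot: [45.8, 90.0, -145.8]
force: [-0.6, 0.2, -1.5]
gripper_width: 17.1
time_s: 17.28
ee_pos: [479.8, 261.1, 130.7]
ee_rot: [-159.9, 90.0, 8.5]
force: [-0.4, -0.1, -1.0]
gripper_width: 17.2
t 17.28 pos [479.8 261.1 130.7] q [ 27.4  19.6 100.6  -0.   59.8 128.9] w 17.2 F [-0.4 -0.1 -1. ]
axes x [ 0.  0. -1.] y [-0.2  -0.98 -0.  ] z [-0.98  0.2  -0.  ]
tool delta [ 0.1  0.  -0.2] len 0.3
[[207.8 239. ]
 [207.1 228.5]
 [207.9 242.7]
 [208.3 248.6]]
222 [161 162 159 148 126 105  92  87  83  79  78  80  91 115 143 164 172 173
 174 173 173 172]
224 [162 163 162 153 132 108  93  88  84  80  78  79  88 111 142 164 174 176
 176 175 175 175]
226 [167 167 164 155 134 110  94  87  84  80  78  78  88 111 143 168 178 180
 180 179 179 179]
228 [175 174 171 161 141 116  97  88  84  80  78  78  86 108 140 166 179 182
 182 181 181 181]
230 [178 178 177 168 148 122 100  89  85  82  79  79  87 107 137 163 177 181
 182 182 182 183]
232 [178 178 177 168 149 124 101  88  83  80  78  77  84 103 132 159 174 180
 181 180 181 182]
234 [180 180 178 173 159 134 109  
[... 318 characters left out ...]
0 165 174
 178 180 181 181]
242 [178 178 174 166 149 124 100  85  78  77  78  81  85  92 103 121 142 160
 172 177 179 180]
244 [180 176 168 155 137 118 102  93  88  87  89  92  97 103 111 120 130 143
 160 173 178 180]
246 [179 175 162 141 123 112 108 107 107 107 106 105 105 105 103 101 105 123
 149 170 179 182]
248 [177 171 157 134 110  96  91  90  89  88  87  84  81  79  78  79  88 109
 135 155 167 174]
250 [162 149 133 115 100  91  87  85  83  82  81  79  75  74  75  77  84  99
 118 132 141 150]
252 [140 136 131 119 103  92  86  84  83  82  80  78  77  75  74  77  85 104
 129 147 150 146]
[ 81  80  80  80  81  82  81  80  81  82  82  82  83  83  83  81  79  77
  78  87 101 107  98  88  83]
```

View pics/side16c.png

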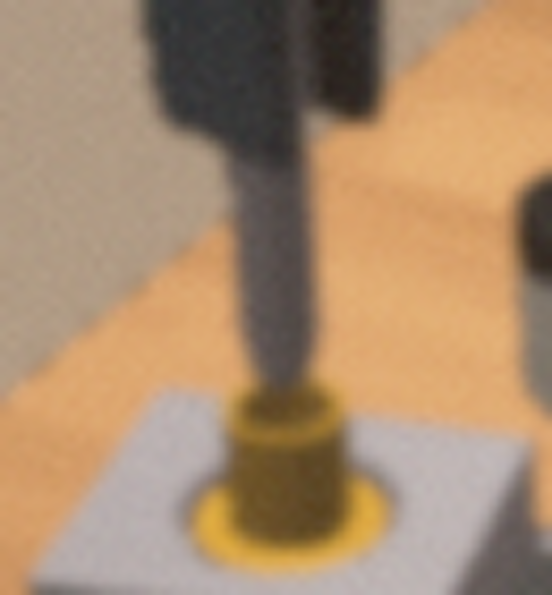

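The last close-up shows the punch axis at u≈207.2 and the cup tube at u≈208.5, against 207.1 and 208.3 predicted for coaxial parts. The nose is about 3.7 px above the mouth, and the force is just the punch's weight. I'll check for stillness and the bystanders, then hand in.

```bash
python3 - <<'E'
from h import *
a=cv2.imread('pics/side16.png').astype(int); b=cv2.imread('pics/side0.png').astype(int)
d=np.abs(a-b).max(2)
for n,(x0,x1,y0,y1) in dict(small=(233,262,212,246),tall=(262,293,207,250),short=(255,268,165,196)).items(): print(n,d[y0:y1,x0:x1].mean().round(1),d[y0:y1,x0:x1].max())
s=state(); print(s['qvel'].round(2),s['ee_pos'].round(1),s['gripper_width'])
print(job_done())
E
```

```text
small 8.2 18
tall 8.8 18
short 8.3 18
[-0.06 -0.02  0.02  0.04  0.01  0.03] [479.7 261.1 130.7] 17.098642344209733
the job is handed in; nothing more can be done
None
```

I stood the brass cup flange-down in the die's nest and released it. I then drew the long punch from the rack hole nearer the robot and carried it over the pots. The job was handed in after about 17 s with the punch held upright over the cup's mouth.

**Cup:** the floor contact came at TCP height 39.9 mm, against 40 mm expected. A picture after release showed it upright in the nest.

**Punch position:** the gripper read (479.7, 261.1), against the cup's release point of about (480, 261). In the side view, the punch axis and cup tube were each within about 0.2 px (under 0.5 mm) of where coaxial parts should appear.

**Gap:** the nose is at about z = 68 mm, with the rim at 60 mm. This comes from the arm's height reading and the punch's depth in the rack. In the image, the nose overlaps the far rim by perspective, so the picture supports the gap only to about 1 to 2 mm.

**Stillness and bystanders:** joint speeds were essentially zero, and the measured force was only the punch's weight. The pots and the short punch showed only image noise compared with the first picture.

**Disagreements:**
- The top camera read x about 2 mm high against the arm and the side camera, so I trusted the last two.
- The arm hid the cup from the top camera at the end, so the final centring along the side camera's line of sight rests on the gripper readings.
- In two earlier pictures, the fingertips and the cup's flange appeared about 2 px higher in the side view than calculated.

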